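Quarter-turn mounting of a twin dripper holder in a coffee-bar channel

TASK

Mount the white twin dripper holder on the coffee bar's aluminium channel: lower its foot into the slot at the orange-marked bay with the arms along the channel, press it down against the spring, start the quarter turn and let go about half-way round, then, without taking the orange grip again, push the outer end of an arm the rest of the way until the foot springs up and catches with the arms square across the channel. Turn it whichever way keeps the arms clear of the amber jar, and leave the jar, bowl, tin and kettle where they stand.

Things in the scene. Friction and masses are not known exactly. Their poses are not given: they have to be found in the camera images.
- holder: White twin dripper holder, 180 mm long along its x, 0.35 kg, same either way round, resting by its arms on the cradle. Origin: centre of its foot's underside, z up. Dark steel foot: 51 (x) by 20 (y) by 8 mm high, plus a ridge 4 mm wide and 4 mm high along each x end (tops at z = 12 mm, inner faces at x = +-21.5 mm). Round neck, 22 mm, up to z = 26 mm.
- holder_grip (a point): On the holder's axis, 60 mm above its origin: centre of the upright orange grip blade, 50 mm along the holder's x, 14 mm thick along y, free from z = 44 to 76 mm over the foot's underside; pinch it from above across its thickness. Below it a white hub, 44 mm round, z 26 to 38 mm.
- holder_ring (a point): Centre of the ring at the holder's +x end (62, 0, 34 mm from its origin); the other end is alike. Ring outer diameter 56 mm, z 27 to 41 mm. A straight arm, 12 mm wide, z 26 to 44 mm, joins each ring to the hub. Push the ring sideways on its outside to turn the holder.
- rail: Fixed aluminium channel along its own y, 398 mm long, 70 mm wide, 45 mm high. Origin: on the counter under the centre of the orange-marked bay, z up. White fixed drippers stand on it at y = +-162 mm, 76 mm wide, up to z = 100 mm: 124 mm stay free either side of the bay centre. Its slot opens upward, along y.
- rail_slot (a point): Mouth of the slot at the bay centre, 45 mm above the counter. Slot 26 mm wide; the channel is 62 mm wide inside. The lips are 4 mm thick; their edges are turned down (4 mm thick, 13 to 17 mm from the middle) to 36 mm above the counter. Lower the foot in with the holder's x along the rail's y; a sprung pad carries it at about 30 mm, too high to turn.
- rail_catch (a point): Point in the slot, 28 mm above the counter: where the foot's underside is when caught. Press the foot's underside to 19-23 mm (at 19 the hub meets the lips, a stop), then turn either way. Turned 20 to 65 degrees and let go, it stays trapped under the lip edges at about 24 mm; near 90 (75 to 105) its ridges spring up outside the lip edges and hold.
- pad (a joint): Red sprung pad inside the channel under the bay, 110 mm long; value in m, 0 = fully up (top 30 mm above the counter), negative = pressed down, at most -0.014. It pushes up with 7 N at the top and 0.5 N more per mm of travel.
- cradle: Fixed dark wooden parking cradle, 110 mm along its x, 60 mm wide; two posts (at x = +-36 mm, 10 mm thick, 34 mm wide, tops at z = 38 mm) carry the holder's arms. Origin: centre of its underside.
- jar: Amber glass jar with a black cap, 56 mm diameter, 95 mm high, loose; origin at the centre of its underside. It stands beside the channel about 70 mm along and 75 mm across from the bay centre, in the way of an arm if the holder is turned through that corner: turn it in the other sense.
- bowl: Small blue tasting bowl, 64 mm diameter, 32 mm high, loose, low enough for the arms to pass over; origin at the centre of its underside.
- tin: Flat steel tin, 62 mm diameter, 29 mm high, loose, low enough for the arms to pass over; origin at the centre of its underside.
- kettle: White gooseneck kettle, 110 mm diameter at the base, 130 mm high, about 185 mm long over spout (+x) and handle (-x), loose, 0.8 kg; origin at the centre of its underside.
Mind the look-alikes: they are no part of the job. What is shaped like the holder but green or yellow is not meant.

How it is judged:
On the way, in this order (a step that is already met when the one before it is completed fails the run):
1. the foot is in the slot at the bay, arms along the channel (y of holder in the frame of rail between -0.025 and 0.025 m and x of holder in the frame of rail between -0.008 and 0.008 m and z of holder in the frame of rail below 0.034 m and angle between the x axis of holder and the y axis of rail, either way round below 0.25 rad), for 0.1 s.
2. the holder is let go part-turned (20 to 70 degrees), its foot trapped under the lips (y of holder in the frame of rail between -0.025 and 0.025 m and x of holder in the frame of rail between -0.008 and 0.008 m and z of holder in the frame of rail below 0.0262 m and angle between the x axis of holder and the y axis of rail, either way round above 0.35 rad and angle between the x axis of holder and the x axis of rail, either way round above 0.35 rad and contact force between the fingers and holder below 0.2 N), for 0.2 s.
At the end, for the whole second after the job is handed in: The holder stands upright (within 7 deg) and still in the channel, within 25 mm of the bay centre along it and 8 mm across it, arms square across (within 15 deg), foot sprung up and caught (underside 26.2 to 31 mm above the counter); jar, bowl, tin and kettle within 10 mm of their starts (y of holder in the frame of rail between -0.025 and 0.025 m and x of holder in the frame of rail between -0.008 and 0.008 m and z of holder in the frame of rail between 0.0262 and 0.031 m and angle between the x axis of holder and the x axis of rail, either way round below 0.26 rad and angle between holder's own z axis and vertical below 0.12 rad and linear speed of holder below 0.02 m/s and not (distance of jar from where it was at the start of the episode above 0.01 m) and not (distance of bowl from where it was at the start of the episode above 0.01 m) and not (distance of tin from where it was at the start of the episode above 0.01 m) and not (distance of kettle from where it was at the start of the episode above 0.01 m)); the robot touches nothing.
It fails at once if the jar is shifted more than 10 mm (distance of jar from where it was at the start of the episode above 0.01 m).
It fails at once if the bowl is shifted more than 10 mm (distance of bowl from where it was at the start of the episode above 0.01 m).
It fails at once if the tin is shifted more than 10 mm (distance of tin from where it was at the start of the episode above 0.01 m).
It fails at once if the kettle is shifted more than 10 mm (distance of kettle from where it was at the start of the episode above 0.01 m).
It fails at once if the holder is turned home (the last 20 degrees) by its grip blade or hub instead of by pushing an arm's outer end (y of holder in the frame of rail between -0.025 and 0.025 m and x of holder in the frame of rail between -0.008 and 0.008 m and z of holder in the frame of rail below 0.034 m and angle between the x axis of holder and the x axis of rail, either way round below 0.35 rad and horizontal distance between the grasp point and holder below 0.03 m and contact force between the fingers and holder above 0.5 N).
It also fails if it takes over 64 s, if anything falls off the work surface, if the arm or the gripper's body presses on something with over 40 N, if the wrist force passes 120 N, or if a joint passes its speed limit or range.

ROBOT

A 6-joint arm with a two-finger parallel gripper is mounted at the origin on the work surface. World frame = base frame: x ahead of the robot, y to its left, z up, the work surface at z = 0. Lengths are in m, angles in rad, forces in N, time in s.
With the tool pointing down it reaches from about 0.325 to 0.925 m from the base axis. Payload 3.1 kg.
Tool frame: the origin (TCP) lies on the centre line of the jaws, within the pads' length; the fingertips stand 22 mm ahead of it and the grasp point (between the pads) lies 3 mm ahead of it; x points along the fingers, y is the direction in which the jaws open and shut, and the axes are right-handed (so a half turn about x gives the same grasp; the last joint's range is limited). The gripper opens to 85 mm and grips with 20 to 120 N. Pads are 22 mm wide; open, the fingers measure 114 mm over their backs; the gripper's body (76 mm by 85 mm) begins 54 mm behind the grasp point. The pads swing forward as they close: fully open they stand 13 mm farther back than shut.
Start: joints at [1.017, 0.217, 1.613, -0, 1.311, -0.112], TCP at [0.267, 0.565, 0.253] pointing down, gripper open.
Joint ranges: [-2.75, 2.75], [-0.78, 2.1], [0.31, 2.55], [-1.13, 4.27], [0.13, 2.63], [-2.58, 2.58]. Speed limits (rad/s): [2.79, 2.79, 3.14, 3.14, 3.14, 3.14].

INTERFACE

Orientations are given as a rotation vector (axis times angle).
In Python, from bench import manip, set_gripper, solve_ik, camera, camera_model, ticket gives the robot as it stands. The module is installed in compiled form; this text tells all that it offers. Calls block until the motion is done:
- manip.move_ptp(position, orientation): joint-space move of the TCP to a pose.
- manip.move_l(position, speed=0.15, attitude=None): straight line of the TCP; attitude=None keeps the orientation; speed is the mean speed in m/s.
- manip.movej(angles): joint-space move.
- set_gripper(opening, newtons=None): finger opening in m; newtons is the grip in N (None keeps the last); returns when the fingers have stopped.
- manip.sleep(seconds).
- solve_ik(position, orientation): joint angles nearest the present ones, or None.
- manip.read_state(): the state.
- camera(name): name is "scene" or "top" or "wrist"; returns the picture (384x512x3 uint8, red, green, blue); there is no depth.
- camera_model(name): a dict with "mtx" (3x3 intrinsics, pixels), "R" (3x3) and "t" (3): a world point X has camera coordinates R X + t; the wrist camera has in their place "mount" (4x4, takes a point from camera to tool coordinates, whose origin is the TCP and whose axes are the tool frame's). Camera axes: x right, y down, z forward; pixel columns grow to the right and rows downward; lengths in m; the calibration is good to about 2 mm. The wrist camera is an equidistant fisheye: a pixel r from the principal point sees the ray r / f radians off the axis. A picture is of the moment at which its call begins: read the wrist's pose just before it. camera_model takes no time and is no camera call.
A pose or a line that the arm cannot do raises manip.PlanningError and nothing moves.
- ticket.finish_job(): hands the job in, once; it reports no verdict.
The state is a dict: "t": time; "qpos": joint angles; "dq": joint speeds; "joint_torque": joint torques, N m; "position": TCP position; "tcp_rot": TCP orientation; "contact_force": force on the tool from outside, world axes, zero at the start; "ft_torque": the same for the moment, N m; "gripper_width": finger opening in m.
Only numpy, scipy, OpenCV 4.12 (cv2) and the standard library are available. Lean on these libraries where they do the work, as an engineer would, in place of code of your own. Each camera call takes 0.05 s, during which the arm holds its last target. There are 200 camera calls.

## Working session

There is one attempt and no reset: what is moved stays moved. The work goes in short steps, each a Python script; the robot and the scene stay as the last script left them, time stands still between calls to the robot, and variables do not carry over. Pictures are saved under pics/ and viewed, about 8 in all and at most 12, crops included, and the job is handed in when it is done.

```bash
mkdir -p pics; python3 - <<'E'
from bench import *
import cv2,numpy as np
for n in("top","scene"):
    im=camera(n); cv2.imwrite(f"pics/{n}0.png",im[...,::-1])
    m=camera_model(n); print(n,m)
a=np.vstack([cv2.imread("pics/top0.png")]); cv2.imwrite("pics/v1.png",cv2.resize(a,(800,600)))
print(manip.read_state())
E
```

```text
top {'mtx': array([[428.1442216 ,   0.        , 247.17341596],
       [  0.        , 428.1442216 , 188.49235927],
       [  0.        ,   0.        ,   1.        ]]), 'R': array([[ 1.54688520e-03, -9.99684135e-01, -2.50845849e-02],
       [-9.95014476e-01,  9.62715188e-04, -9.97259581e-02],
       [ 9.97186075e-02,  2.51137897e-02, -9.94698697e-01]]), 't': array([0.07083554, 0.51145923, 1.09892565])}
scene {'mtx': array([[369.22804311,   0.        , 256.74855847],
       [  0.        , 369.22804311, 191.86632701],
       [  0.        ,   0.        ,   1.        ]]), 'R': array([[ 0.51280393,  0.85836963, -0.01528761],
       [ 0.60061606, -0.37142776, -0.70802667],
       [-0.61342683,  0.35389687, -0.7060202 ]]), 't': array([-0.30876468, -0.26311942,  1.48443619])}
{'t': 0.1, 'qpos': array([ 1.01679949e+00,  2.17728543e-01,  1.61479960e+00, -1.52846089e-05,
        1.31128011e+00, -1.12246374e-01]), 'dq': array([ 0.00088489, -0.00306603, -0.00347311, -0.00192264,  0.00159206,
        0.00082608]), 'joint_torque': array([-2.59834545e-03, -3.98077798e+01, -3.04968452e+01, -3.11274880e-04,
        4.31374385e-03,  6.35183554e-06]), 'position': array([0.2668447 , 0.56440523, 0.25205433]), 'tcp_rot': array([ 0.34480997,  1.54360435, -0.34812886]), 'contact_force': array([ 0.11850782, -0.18954057, -0.09693599]), 'ft_torque': array([ 0.0354697 , -0.00762801,  0.01382605]), 'gripper_width': 0.08546792640908397}
```

View pics/v1.png

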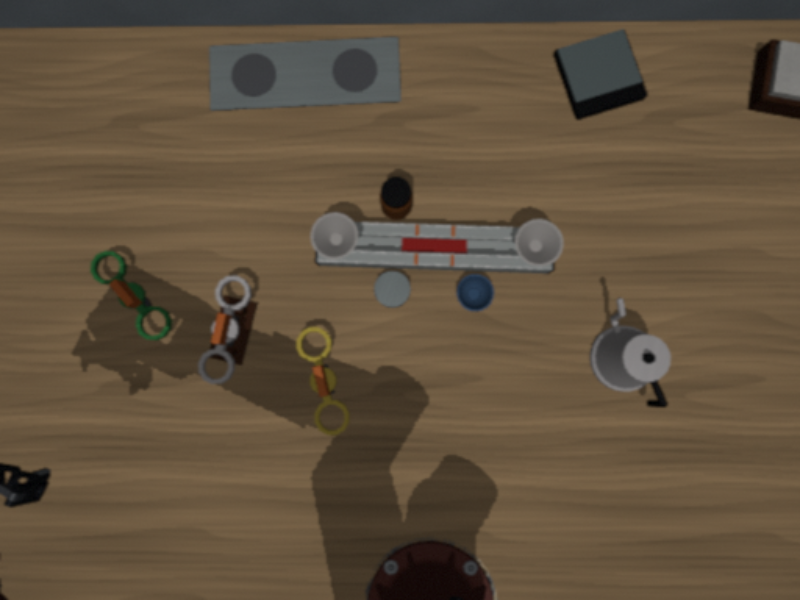

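View pics/scene0.png

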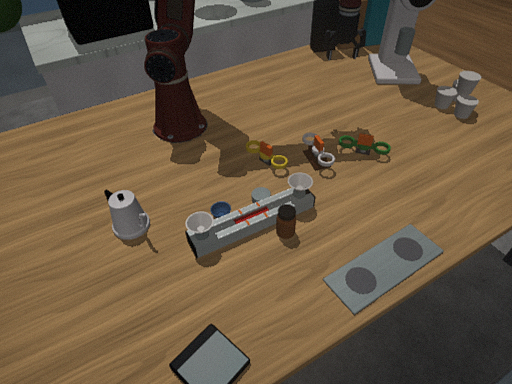

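Top view (800x600 scale): candidates shaped like the holder are green at (130,295), white at (225,330) on the dark cradle, and yellow at (322,380). The white one fits by colour and cradle. The red pad and bay are at (435,245). The jar (396,195) is on the far-left (+x,+y) side, so the turn must be counter-clockwise from above. I'll confirm the holder in a crop and measure coarsely.

```bash
cat > h.py <<'E'
from bench import *
import cv2,numpy as np
from scipy.spatial.transform import Rotation as Ro
def ray(n,uv,pose=None):
    m=camera_model(n);K=m["mtx"];u,v=uv
    if n!="wrist":
        d=m["R"].T@np.array([(u-K[0,2])/K[0,0],(v-K[1,2])/K[1,1],1]);return -m["R"].T@m["t"],d
    a=np.array([(u-K[0,2]),(v-K[1,2])]);r=np.hypot(*a);th=r/K[0,0]
    dc=np.array([*(a/max(r,1e-9)*np.sin(th)),np.cos(th)])
    M=m["mount"];p,rv=pose;R=Ro.from_rotvec(rv).as_matrix()
    return p+R@M[:3,3],R@M[:3,:3]@dc
def onplane(n,uv,z,pose=None):
    o,d=ray(n,uv,pose);return (o+d*(z-o[2])/d[2])[:2]
def cross(r1,r2):
    A=np.stack([r1[1],-r2[1]],1);s=np.linalg.lstsq(A,r2[0]-r1[0],rcond=None)[0]
    p=r1[0]+s[0]*r1[1];q=r2[0]+s[1]*r2[1];return (p+q)/2,np.linalg.norm(p-q)
def blobs(im,lo,hi,amin=30):   # im RGB
    hsv=cv2.cvtColor(im,cv2.COLOR_RGB2HSV);m=cv2.inRange(hsv,lo,hi)
    n,l,s,c=cv2.connectedComponentsWithStats(m)
    return [(c[i].round(1),s[i].tolist(),l==i) for i in range(1,n) if s[i][4]>=amin]
def down(yaw):  # tool x down, tool y (jaw) at yaw in world
    y=np.array([np.cos(yaw),np.sin(yaw),0]);x=np.array([0,0,-1.]);return Ro.from_matrix(np.stack([x,y,np.cross(x,y)],1)).as_rotvec()
E
python3 - <<'E'
from h import *
print(camera_model("wrist"))
for n in("top","scene"):
    im=cv2.imread(f"pics/{n}0.png")[...,::-1].copy()
    for nm,lo,hi in(("orange",(5,170,90),(14,255,255)),("red",(0,170,60),(4,255,255)),("white",(0,0,120),(179,60,255))):
        print(n,nm,[(b[0].tolist(),b[1]) for b in blobs(im,lo,hi,25)])
im=cv2.imread("pics/top0.png")
a=cv2.resize(im[150:280,50:230],None,fx=4,fy=4,interpolation=2)
cv2.imwrite("pics/crop1.png",a)
# coarse from v1 pixels
s=0.64
for nm,uv,z in(("ringA",(233,293),.046),("ringB",(216,366),.046),("grip top",(221,328),.088),("pad",(435,245),.03),("jarcap",(396,190),.095),("tin",(392,289),.029),("bowl",(475,292),.032),("dripL",(334,235),.1),("dripR",(538,241),.1)):
    print(nm,onplane("top",np.array(uv)*s,z).round(3))
E
```

```text
{'mtx': array([[297.31863964,   0.        , 255.50089016],
       [  0.        , 297.31863964, 186.6503568 ],
       [  0.        ,   0.        ,   1.        ]]), 'mount': array([[ 1.97735658e-04, -3.09750456e-01,  9.50817867e-01,
        -1.20821702e-01],
       [ 9.99999980e-01,  8.34125668e-05, -1.80790222e-04,
        -4.37439855e-05],
       [-2.33103050e-05,  9.50817884e-01,  3.09750466e-01,
        -7.86354082e-02],
       [ 0.00000000e+00,  0.00000000e+00,  0.00000000e+00,
         1.00000000e+00]])}
top orange [([139.6, 210.0], [135, 200, 10, 20, 99]), ([203.2, 237.7], [200, 234, 7, 9, 45])]
top red [([277.3, 156.6], [258, 153, 40, 8, 291])]
top white [([501.8, 31.4], [500, 27, 5, 13, 25]), ([504.8, 52.9], [497, 45, 15, 15, 155]), ([210.1, 143.2], [198, 136, 30, 24, 81]), ([323.0, 164.2], [291, 141, 70, 31, 491]), ([249.4, 146.3], [232, 142, 34, 9, 192]), ([278.2, 147.6], [267, 144, 22, 8, 160]), ([308.1, 148.2], [292, 144, 35, 9, 194]), ([214.8, 152.1], [212, 148, 7, 9, 44]), ([240.7, 154.0], [227, 152, 29, 5, 82]), ([342.4, 156.3], [339, 153, 8, 8, 47]), ([315.2, 156.4], [
[... 807 characters left out ...]
), ([283.0, 188.5], [251, 172, 62, 35, 725]), ([120.8, 199.1], [108, 190, 27, 19, 330]), ([248.8, 207.7], [240, 202, 18, 12, 102]), ([272.1, 211.5], [266, 206, 13, 11, 75]), ([145.2, 217.2], [139, 211, 10, 16, 41]), ([206.8, 220.8], [185, 210, 56, 26, 623]), ([256.4, 218.5], [247, 213, 19, 12, 110]), ([231.3, 229.2], [215, 221, 34, 18, 212]), ([114.0, 229.8], [112, 224, 6, 11, 25]), ([413.6, 234.4], [404, 228, 18, 12, 52]), ([360.8, 273.7], [324, 230, 78, 82, 1568]), ([213.5, 360.1], [178, 331, 70, 53, 1622])]
ringA [0.512 0.325]
ringB [0.392 0.351]
grip top [0.452 0.332]
pad [ 0.595 -0.011]
jarcap [0.673 0.054]
tin [0.52  0.061]
bowl [ 0.515 -0.077]
dripL [0.599 0.152]
dripR [ 0.589 -0.17 ]
```

View pics/crop1.png

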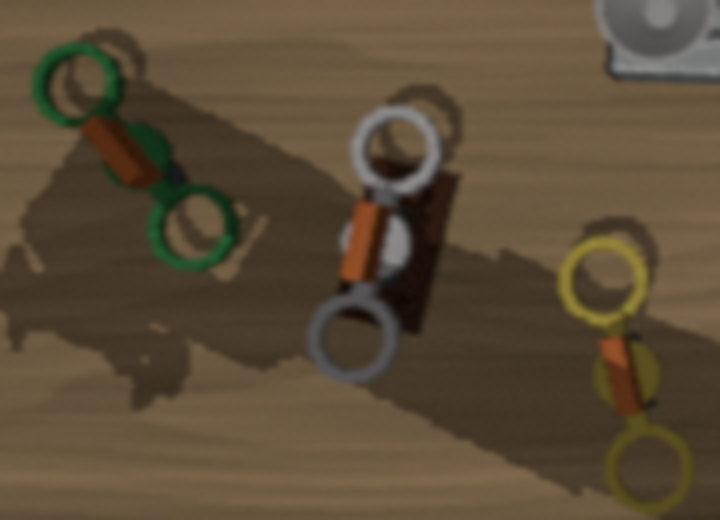

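Crop confirms it: the white holder is at crop (375,240) with rings at (397,151) and (354,337). Ring spacing 123 mm (expected 124) and dripper spacing 322 mm (expected 324) both fit. Next are close wrist views of the rail and the holder.

```bash
python3 - <<'E'
from h import *
for nm,p,yw in(("hold",(.452,.338,.09),78),("rail",(.595,-.011,.1),-2),("rail45",(.595,-.011,.1),43)):
    for k in(0,180,-180):
        q=solve_ik(p,down(np.radians(yw+k))); print(nm,yw+k,None if q is None else np.round(q,2))
E
cat >> h.py <<'E'
def snap(name):
    s=manip.read_state();im=camera("wrist");cv2.imwrite(f"pics/{name}.png",im[...,::-1])
    np.save(f"pics/{name}.npy",np.array([s["position"],s["tcp_rot"]]));print(name,s["t"],s["position"].round(4));return im
E
python3 - <<'E'
from h import *
manip.move_ptp((.452,.338,.26),down(np.radians(78 if solve_ik((.452,.338,.26),down(np.radians(78))) is not None else -102)))
manip.sleep(.3);a=snap("wh")
manip.move_ptp((.592,-.010,.26),down(np.radians(-2)));manip.sleep(.3);b=snap("wr")
print(manip.read_state()["qpos"].round(2),manip.read_state()["t"])
E
python3 -c "
import cv2,numpy as np
a=cv2.imread('pics/wh.png');b=cv2.imread('pics/wr.png')
cv2.imwrite('pics/v4.png',cv2.resize(np.vstack([a,b]),(400*1,600)))"
```

```text
hold 78 [ 0.52  0.29  1.87  0.    0.99 -0.84]
hold 258 [ 0.52  0.29  1.87 -0.    0.99  2.3 ]
hold -102 [ 0.52  0.29  1.87 -0.    0.99  2.3 ]
rail -2 [-0.14  0.33  1.79 -0.    1.02 -0.1 ]
rail 178 None
rail -182 None
rail45 43 [-0.14  0.33  1.79 -0.    1.02 -0.89]
rail45 223 [-0.14  0.33  1.79  0.    1.02  2.25]
rail45 -137 [-0.14  0.33  1.79 -0.    1.02  2.25]
wh 1.525 [0.4515 0.3388 0.2599]
wr 3.275 [ 0.5919 -0.0091  0.26  ]
[-0.13  0.14  1.69  0.    1.31 -0.1 ] 3.325
```

View pics/v4.png

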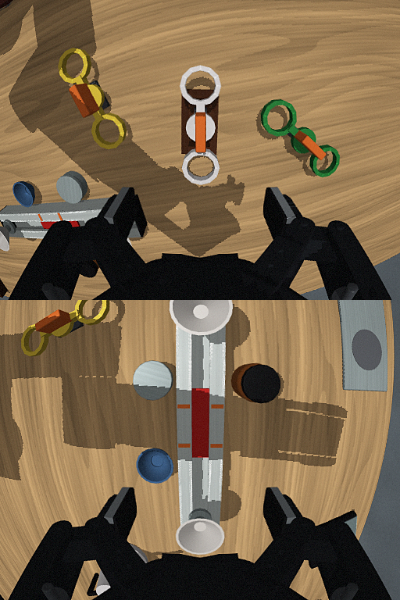

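Both wrist views are clear. Upper picture: white holder with rings at (200,85) and (200,167), grip at (200,133). Lower picture: red pad at (200,422), four orange marks around it at x 183/217, y 407/445. Now fine measurement from these.

```bash
python3 - <<'E'
from h import *
P={n:np.load(f"pics/{n}.npy") for n in("wh","wr")}
I={n:cv2.imread(f"pics/{n}.png")[...,::-1].copy() for n in P}
# holder rings: holes in white mask
hsv=cv2.cvtColor(I["wh"],cv2.COLOR_RGB2HSV)
m=cv2.inRange(hsv,(0,0,100),(179,50,255));m[:, :215]=0;m[:,300:]=0;m[250:]=0
cs,h=cv2.findContours(m,cv2.RETR_CCOMP,cv2.CHAIN_APPROX_NONE)
for c,hh in zip(cs,h[0]):
    if cv2.contourArea(c)>150:
        if hh[3]>=0:
            w=np.array([onplane("wrist",p[0],.053,P["wh"]) for p in c]);ctr,r=cv2.minEnclosingCircle((w*1000).astype(np.float32));print("hole",cv2.fitEllipse(c)[0],"world",np.array(cv2.fitEllipse((w*1000).astype(np.float32))[0]).round(1),r)
        else: print("outer",cv2.boundingRect(c),cv2.contourArea(c))
for b in blobs(I["wh"],(5,150,60),(16,255,255),60):
    if 215<b[0][0]<300:
        ys,xs=np.where(b[2]);w=np.array([onplane("wrist",p,.088,P["wh"]) for p in zip(xs,ys)])*1000
        print("grip",b[0],b[1],w.mean(0).round(1),cv2.minAreaRect(w.astype(np.float32)))
for lo,hi,z,nm in(((5,120,60),(16,255,255),.045,"mark"),((0,170,50),(4,255,255),.030,"pad")):
    for b in blobs(I["wr"],lo,hi,15):
        if 200<b[0][0]<310:
            ys,xs=np.where(b[2]);w=np.array([onplane("wrist",p,z,P["wr"]) for p in zip(xs,ys)])*1000
            print(nm,b[0],b[1],w.mean(0).round(1),cv2.minAreaRect(w.astype(np.float32)))
# slot edges: red vs not, in rows
for v in(140,160,180,):
  row=I["wr"][v,200:312];print(v,[tuple(int(q) for q in x) for x in row[18:100:2]])
E
```

```text
outer (233, 190, 48, 47) 1607.5
hole (256.41156005859375, 212.2676544189453) world [510.8 328.3] 22.372922897338867
outer (238, 145, 12, 36) 273.5
outer (263, 144, 13, 37) 262.0
outer (230, 83, 53, 61) 2109.5
hole (256.04669189453125, 108.72634887695312) world [391.4 352.9] 21.933706283569336
grip [272.5 147.3] [266, 140, 13, 17, 62] [430.6 361.4] ((431.7790832519531, 362.51141357421875), (15.135912895202637, 7.816443920135498), 28.718042373657227)
grip [256.5 169.1] [250, 144, 14, 51, 705] [449.6 341. ] ((449.88604736328125, 340.9989318847656), (13.550236701965332, 52.72392654418945), 78.07937622070312)
grip [273.  183.4] [268, 170, 10, 27, 115] [467.9 354.6] ((467.32379150390625, 354.7036437988281), (8.862051010131836, 28.018770217895508), 71.5859146118164)
mark [289.9  58.8] [289, 55, 4, 9, 15] [634.9 108.1] ((635.3784790039062, 107.90198516845703), (3.3561980724334717, 9.200279235839844), 0.06355678290128708)
mark [308.8 101.1] [295, 81, 41, 51, 463] [655.2  59.9] ((659.1768798828125, 58.41522216796875), (58.76220703125, 42.767845153808594), 78.1861572265625)
mark [222.9 106.1] [
[... 682 characters left out ...]
04833984375), (5.003841876983643, 17.992292404174805), 88.08230590820312)
mark [286.7 209. ] [285, 202, 5, 14, 20] [629.  -69.4] ((629.8970336914062, -68.91339111328125), (17.117185592651367, 4.856379985809326), 85.69048309326172)
mark [286.  248.3] [284, 246, 5, 6, 15] [ 628.6 -124.9] ((628.5634155273438, -125.14927673339844), (5.233335494995117, 7.557677745819092), 0.49584779143333435)Traceback (most recent call last):
  File "<stdin>", line 20, in <module>
  File "h.py", line 13, in onplane
    o,d=ray(n,uv,pose);return (o+d*(z-o[2])/d[2])[:2]
        ~~~^^^^^^^^^^^
  File "h.py", line 5, in ray
    m=camera_model(n);K=m["mtx"];u,v=uv
ValueError: time passes only in moves, steps and waits
```

Rings average to (451.1, 340.6) mm, yaw −11.7°. Their spacing is 122 mm against 124, and the grip blade at (449.9, 341.0) agrees. The bay centre from the marks is (593.6, −8.7) mm with rail yaw −1.9°. Mark spacing of 48.8 mm matches the expected 48, and the top view agrees within 2 mm. Now the grasp and lift.

```bash
python3 - <<'E'
from h import *
o=down(np.radians(78.3))
set_gripper(.05,80)
manip.move_ptp((.4508,.3408,.17),o)
manip.move_l((.4508,.3408,.082),.1); manip.sleep(.2)
print(manip.read_state()["contact_force"].round(2),manip.read_state()["position"])
set_gripper(0.0,80); s=manip.read_state();print("w",s["gripper_width"],s["contact_force"].round(2))
manip.move_l((.4508,.3408,.20),.12)
s=manip.read_state();print("w",s["gripper_width"],s["contact_force"].round(2))
manip.move_ptp((.5938,-.0088,.20),down(np.radians(-1.9)));manip.sleep(.3)
im=snap("w2");t=camera("scene");cv2.imwrite("pics/s2.png",t[...,::-1])
print(manip.read_state()["t"],manip.read_state()["contact_force"].round(2))
E
python3 -c "
import cv2,numpy as np
a=cv2.imread('pics/w2.png');b=cv2.imread('pics/s2.png')
cv2.imwrite('pics/v5.png',np.hstack([a[:330,130:390],cv2.resize(b[120:285,170:350],None,fx=2,fy=2)]))"
```

```text
[1.24 0.2  0.33] [0.45137723 0.34117137 0.0828984 ]
w 0.012544732810888052 [ 0.46 -1.47  3.7 ]
w 0.012647485187965157 [-0.22 -1.37 -3.54]
w2 9.7 [ 0.5938 -0.0079  0.2   ]
9.8 [-1.17 -0.25 -2.72]
```

View pics/v5.png

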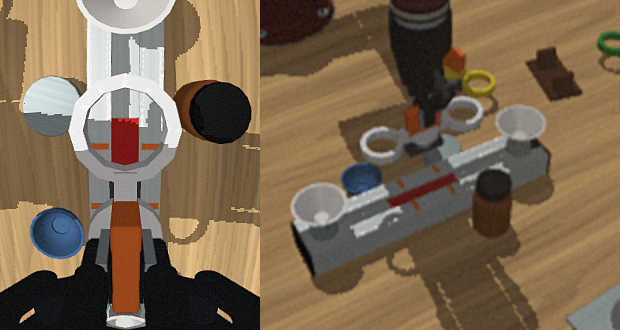

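The holder is gripped and hangs over the slot. In the left view the ring centre (126,130) lines up with the red pad (125,140), and the arms lie along the channel. Lowering with force checks.

```bash
python3 - <<'E'
from h import *
p=lambda z:(.5938,-.0085,z)
def rep(l):
    s=manip.read_state();print(l,s["t"],s["position"].round(4),s["contact_force"].round(1),s["ft_torque"].round(2))
    return s["contact_force"][2]
manip.move_l(p(.122),.1);manip.sleep(.2);rep("above")
ok=1
for z in(.114,.108,.103,.101):
    manip.move_l(p(z),.04);f=rep(z)
    if f>20: ok=0;print("blocked");break
if ok:
    manip.sleep(.3);rep("in slot")
    for z in(.096,.0925):
        manip.move_l(p(z),.03);manip.sleep(.2);rep(z)
E
```

```text
above 10.9333 [ 0.5946 -0.0086  0.1231] [-0.5 -0.5 -2.9] [0.03 0.   0.  ]
0.114 11.2833 [ 0.5932 -0.0084  0.1133] [ 0.3 -0.1 -3.1] [ 0.01 -0.02 -0.01]
0.108 11.5833 [ 0.5933 -0.0084  0.1074] [ 0.2 -0.1 -4. ] [-0.03  0.04  0.  ]
0.103 11.8583 [ 0.5934 -0.0084  0.1025] [ 0.5 -0.7 -3.2] [ 0.    0.04 -0.03]
0.101 12.1083 [ 0.5937 -0.0085  0.1009] [-0.6 -0.9 -3.7] [-0.02  0.01  0.  ]
in slot 12.4083 [ 0.5939 -0.0085  0.1011] [ 0.8 -0.4 -2.4] [-0.04  0.02 -0.01]
0.096 12.925 [ 0.5942 -0.0085  0.0967] [-2.6  0.6  4.8] [ 0.06  0.43 -0.07]
0.0925 13.3917 [ 0.5943 -0.0086  0.0933] [-2.6  0.8  6.6] [ 0.02  0.55 -0.04]
```

Foot is in the slot and on the pad. The pad force implies a TCP-to-foot offset of about 68–69 mm, so I'll press about 4 mm further, then turn.

```bash
python3 - <<'E'
from h import *
p=lambda z:(.5936,-.0085,z)
def rep(l):
    s=manip.read_state();print(l,s["t"],s["position"].round(4),s["contact_force"].round(1),s["ft_torque"].round(2))
    return s["contact_force"]
z=.0905
for z in(.0905,.0888):
    manip.move_l(p(z),.02);manip.sleep(.3);f=rep(z)
    if f[2]>14: break
for a in(6,12,20,28,36,45):
    manip.move_l(p(z),.03,down(np.radians(-1.9+a)));f=rep(a)
    if abs(manip.read_state()["ft_torque"][2])>1.2 or abs(f[:2]).max()>25: print("blocked");break
cv2.imwrite("pics/t3.png",camera("top")[...,::-1])
E
```

```text
0.0905 13.9417 [ 0.5942 -0.0086  0.0916] [-2.1  1.4  7.6] [ 0.1   0.53 -0.03]
0.0888 14.4917 [ 0.5943 -0.0086  0.09  ] [-3.4  0.4  8.1] [ 0.13  0.65 -0.03]
6 14.75 [ 0.595  -0.0088  0.0903] [-1.4  0.2  8. ] [0.04 0.36 0.13]
12 15.0083 [ 0.5948 -0.0091  0.0903] [-1.8 -1.4  7.7] [-0.14  0.46  0.14]
20 15.3 [ 0.5946 -0.0094  0.0903] [-2.8 -1.4  8. ] [-0.25  0.55  0.03]
28 15.5917 [ 0.5945 -0.0095  0.0902] [-3.5 -1.8  8.5] [-0.36  0.66  0.04]
36 15.8833 [ 0.5943 -0.0096  0.0902] [-3.7 -2.4  8.7] [-0.43  0.68  0.04]
45 16.1917 [ 0.5941 -0.0097  0.0901] [-3.7 -3.3  8.4] [-0.41  0.74  0.08]
```

It turned to 45° with little torque at a foot height of about 21 mm. Letting go and checking.

```bash
python3 - <<'E'
from h import *
set_gripper(.04);manip.sleep(.3)
print(manip.read_state()["contact_force"].round(2))
manip.move_l((.5938,-.0090,.20),.15);manip.sleep(.2)
snap("w4");t=camera("scene");cv2.imwrite("pics/s4.png",t[...,::-1])
manip.move_ptp((.60,-.11,.26),down(np.radians(-1.9)));manip.sleep(.2);im=snap("w5")
cv2.imwrite("pics/v6.png",np.vstack([np.hstack([im[:300,:,::-1]]),cv2.resize(t[150:285,170:400],(512,300))[...,::-1]]))
E
```

```text
[0.41 0.06 0.62]
w4 18.0083 [ 0.5929 -0.0089  0.1984]
w5 18.95 [ 0.5993 -0.1086  0.2585]
```

View pics/v6.png

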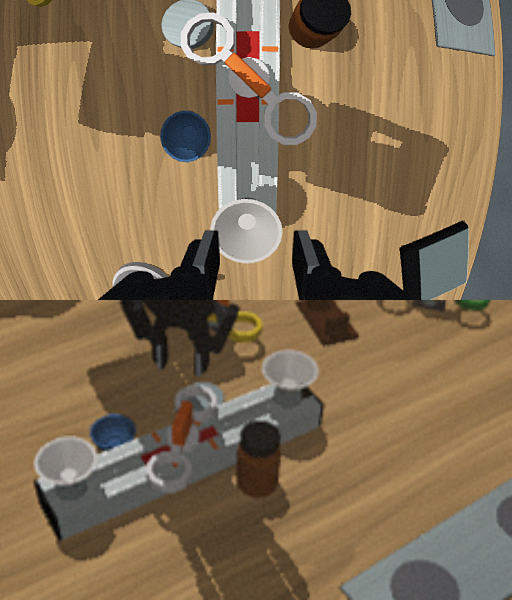

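The holder is let go at about 45°, with rings at (291,118) and (206,38) in the wrist view and the jar untouched. I'll measure its angle, then push the (+x,−y) ring towards +y with closed fingers.

```bash
cat >> h.py <<'E'
def rings(name,z):
    P=np.load(f"pics/{name}.npy");im=cv2.imread(f"pics/{name}.png");hsv=cv2.cvtColor(im,cv2.COLOR_BGR2HSV)
    m=cv2.inRange(hsv,(0,0,100),(179,50,255));cs,h=cv2.findContours(m,cv2.RETR_CCOMP,cv2.CHAIN_APPROX_NONE)
    out=[]
    g=[b for b in blobs(im[...,::-1].copy(),(5,150,60),(16,255,255),200)]
    for b in g: print("orange",b[0],b[1])
    c=cv2.HoughCircles(cv2.medianBlur(cv2.cvtColor(im,cv2.COLOR_BGR2GRAY),3)[:200],cv2.HOUGH_GRADIENT,1,30,param1=120,param2=22,minRadius=18,maxRadius=32)
    for u,v,r in c[0]: print("circle",u,v,r,(onplane("wrist",(u,v),z,P)*1000).round(1))
E
python3 - <<'E'
from h import *
rings("w5",.065)
P=np.load("pics/w5.npy")
for uv in((291,118),(206,38)): print(onplane("wrist",uv,.065,P)*1000)
manip_t=manip.read_state();print(manip_t["t"])
E
```

```text
orange [303.7  24.8] [289, 0, 49, 40, 392]
orange [247.7  74.9] [225, 53, 46, 45, 760]
circle 187.5 23.5 25.7 [533.   50.8]
circle 183.5 135.5 24.0 [522.7 -71.1]
circle 248.5 77.5 20.2 [595.3 -12.7]
circle 285.5 117.5 30.3 [632.9 -56. ]
[638.73317785 -56.63288087]
[552.38577458  32.51863591]
19.0
```

Ring midpoint is (595.5, −12.0) mm, spacing 124.1 mm (matches), and the arms are 44° short of square. Pushing along an arc.

```bash
cat > push.py <<'E'
from h import *
c=np.array([.595,-.011])
def fp(az,z=.076): a=np.radians(az);return (c[0]+.062*np.cos(a),c[1]+.062*np.sin(a),z),down(np.radians(az+18))
def rep(l):
    s=manip.read_state();print(l,round(s["t"],2),s["position"].round(4),s["contact_force"].round(1));return s["contact_force"]
E
python3 - <<'E'
from push import *
set_gripper(0,40)
manip.move_ptp(*fp(-97,.15));p,o=fp(-97);manip.move_l(p,.1);rep("down")
for az in(-90,-83,-76,-69,-62,-55,-49,-44,-40):
    p,o=fp(az);manip.move_l(p,.04,o);f=rep(az)
    if np.hypot(*f[:2])>25: print("stop");break
cv2.imwrite("pics/t7.png",camera("top")[...,::-1]);im=snap("w7")
s=camera("scene")[150:285,170:400]
cv2.imwrite("pics/v7.png",np.vstack([im[:300,:,::-1],cv2.resize(s,(512,300))[...,::-1]]))
E
```

```text
down 21.62 [ 0.5881 -0.0727  0.0766] [-1.1 -1.3 -0.2]
-90 21.97 [ 0.5958 -0.0732  0.077 ] [ 0.2 -0.  -0.1]
-83 22.31 [ 0.6022 -0.0725  0.076 ] [-0.9  0.6  1. ]
-76 22.65 [ 0.6094 -0.0712  0.0759] [-1.9  0.2  0.4]
-69 22.99 [ 0.6169 -0.0689  0.0759] [-1.8 -0.6  0.8]
-62 23.33 [ 0.624  -0.0657  0.0759] [-1.8 -0.3  1.3]
-55 23.68 [ 0.631  -0.0619  0.0762] [ 0.  -1.   0.5]
-49 23.98 [ 0.6359 -0.0578  0.076 ] [-1.5 -0.6 -0.4]
-44 24.27 [ 0.6397 -0.0541  0.076 ] [ 0.1 -0.7 -0.2]
-40 24.52 [ 0.6425 -0.0509  0.076 ] [-1.3 -0.6  0.4]
w7 24.575 [ 0.6425 -0.0509  0.076 ]
```

View pics/v7.png

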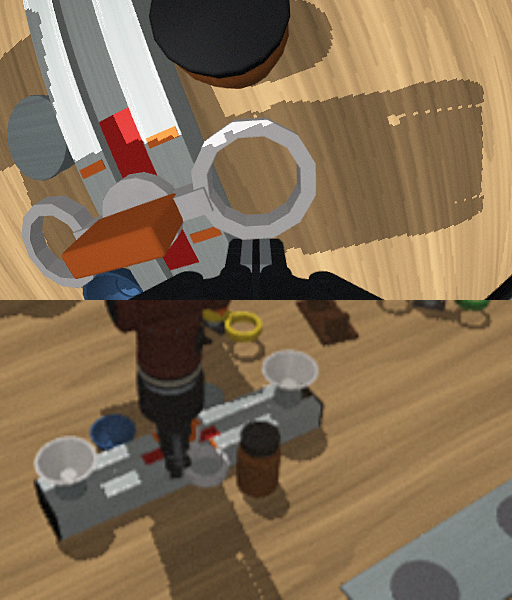

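The arms look nearly square, with the finger at (258,250) touching the ring (255,178). Backing off and checking from above.

```bash
python3 - <<'E'
from push import *
p,o=fp(-52);manip.move_l(p,.06,o);manip.move_l((p[0],p[1],.2),.15)
manip.move_ptp((.60,-.11,.26),down(np.radians(-1.9)));manip.sleep(.3);im=snap("w8");s=camera("scene")
cv2.imwrite("pics/s8.png",s[...,::-1])
cv2.imwrite("pics/v8.png",np.hstack([cv2.resize(im[0:200,130:350],None,fx=2,fy=2)[...,::-1],cv2.resize(s[175:265,200:300],(444,400))[...,::-1]])[:, :800])
E
```

```text
w8 26.9833 [ 0.5998 -0.1094  0.259 ]
```

View pics/v8.png

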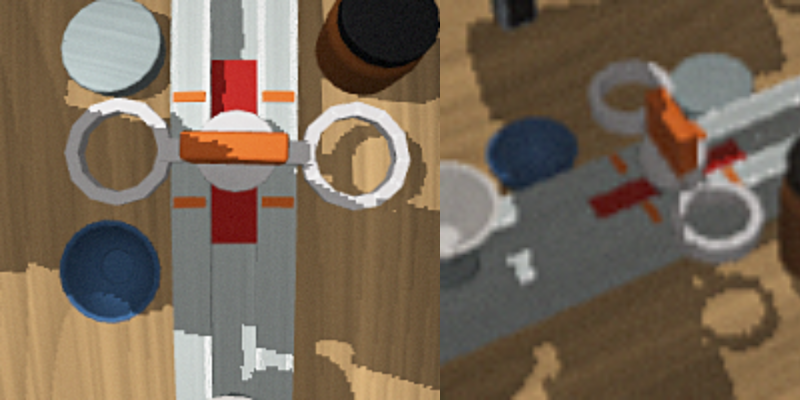

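Arms appear square: rings at crop (117,151) and (357,155), centred on the bay. Now I'll check the numbers, comparing ring separation and height with the trapped view.

```bash
python3 - <<'E'
from h import *
P=np.load("pics/w8.npy");im=cv2.imread("pics/w8.png")
for z in(.065,.069):
    A,B=[onplane("wrist",uv,z,P)*1000 for uv in((188.3,75.3),(308.3,77.3))]
    print(z,A.round(1),B.round(1),"mid",((A+B)/2).round(1),"d",np.linalg.norm(A-B).round(1),"yaw",np.degrees(np.arctan2(*(B-A)[::-1])).round(1))
# grip-blade outline height cue in the two same-pose views: long extent of the orange top in px -> range
for n in("w5","w8"):
    im=cv2.imread(f"pics/{n}.png");Pn=np.load(f"pics/{n}.npy")
    for b in blobs(im[...,::-1].copy(),(5,150,60),(16,255,255),300):
        if 200<b[0][0]<290 and b[0][1]>50:
            ys,xs=np.where(b[2]);w=np.array([onplane("wrist",p,.1,Pn) for p in zip(xs,ys)])*1000
            print(n,b[0],len(xs),cv2.minAreaRect(w.astype(np.float32)))
# move to a low side view along the channel
s=manip.read_state();print(s["t"])
E
```

```text
0.065 [532.8  -7.2] [658.8 -14.3] mid [595.8 -10.7] d 126.1 yaw -3.2
0.069 [533.7  -7.5] [658.1 -14.5] mid [595.9 -11. ] d 124.5 yaw -3.2
w5 [247.7  74.9] 760 ((595.428955078125, -11.903631210327148), (13.780184745788574, 48.42367935180664), 43.30788803100586)
w8 [246.6  73.4] 848 ((595.1712646484375, -11.42977523803711), (15.17824935913086, 49.29673385620117), 86.4448013305664)
27.0833
```

Everything fits "caught": the ring spacing comes out right at the raised height (124.5 mm at z = 69, against 126.1 at z = 65). Yaw is 1.3° from square and the centre is within about 3 mm. I'll do a quick image difference on the loose things, then hand in.

```bash
python3 - <<'E'
from h import *
a=cv2.imread("pics/scene0.png").astype(int);b=cv2.imread("pics/s8.png").astype(int)
for n,(u,v) in dict(jar=(287,222),bowl=(221,210),tin=(261,195),kettle=(128,213)).items():
    f=lambda i:cv2.Laplacian(cv2.GaussianBlur(i[v-14:v+15,u-13:u+14].astype(np.float32).mean(2),(0,0),1),5)
    print(n,cv2.phaseCorrelate(a[v-14:v+15,u-13:u+14].mean(2),b[v-14:v+15,u-13:u+14].mean(2)))
s=manip.read_state();print(s["t"],s["contact_force"])
ticket.finish_job()
E
```

```text
jar ((0.5091484829621695, 0.06706225522297693), 1.0075858097440842)
bowl ((0.43150008113083516, 0.1381296104735128), 0.7405237390752661)
tin ((0.21226480399437264, 1.0661048155612036), 0.27071667490576506)
kettle ((0.3727931383710974, -0.08350842817845816), 0.9980023592624467)
27.0833 [-0.04885561  0.35720701 -0.04471391]
the job is handed in; nothing more can be done
```

The white holder is mounted at the orange-marked bay, and I handed the job in at about 27 s of robot time. No verdict was reported.

**What I did:** I gripped the orange blade, lowered the foot into the slot with the arms along the channel, and pressed it down to about 21 mm. I then turned it 45° counter-clockwise, away from the jar, and let go. With closed fingers I pushed the outer end of the arm on the far side from the robot until the arms were square, then retreated.

**Last checks:**
- **Position:** the holder's yaw is −3.2° against −1.9° for the channel, and its centre is about 2 mm off the bay centre both across and along.
- **Foot caught:** ring spacing measures 124.5 mm at the sprung-up height, against 124 expected; at the trapped height it would be 126.1 mm. This height check is indirect, accurate only to a few millimetres, and I did not test the catch mechanically.
- **Loose things:** jar, bowl and kettle shifted by at most 0.5 pixel in the scene view. The tin's reading of 1.1 pixel (about 3 mm) is unreliable because an arm now partly hides it, and the robot never came near it.
- **Disagreements:** the grasp was 2–3 mm higher on the blade than planned, which I found from the pad force and corrected. At grasp time the ring spacing read 122 mm instead of 124.

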